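Sweep the used caps off the work stand into the waste bin

ROBOT

A 7-joint arm with a two-finger parallel gripper is mounted at the origin on the work surface. World frame = base frame: x ahead of the robot, y to its left, z up, the work surface at z = 0. Lengths are in m, angles in rad, forces in N, time in s.
With the tool pointing down it reaches from about 0.4 to 0.875 m from the base axis. Payload 6.5 kg.
Tool frame: the origin (TCP) lies at the very end of the fingers, on their centre line; the grasp point (between the pads) lies arm.grip_depth behind it (arm.grip_depth is the distance from the TCP to the grasp point, in m); y points along the fingers, x is the direction in which the jaws open and shut, and the axes are right-handed (so a half turn about y gives the same grasp; the last joint's range is limited). The gripper opens to 85 mm and grips with 20 to 120 N. Pads are 22 mm wide; open, the fingers measure 114 mm over their backs; the gripper's body (76 mm by 85 mm) begins 54 mm behind the grasp point. The pads swing forward as they close: fully open they stand 13 mm farther back than shut.
Start: joints at [-1.352, 0.536, -0.004, 1.538, 0.003, 1.067, -0.071], TCP at [0.183, 0.624, 0.231] pointing down, gripper open.
Joint ranges: [-2.7, 2.7], [-0.37, 2.16], [-1.27, 1.26], [0.24, 2.4], [-1.31, 4.45], [0.19, 1.91], [-2.76, 2.76]. Speed limits (rad/s): [2.39, 2.39, 3.14, 3.14, 3.14, 3.14, 3.14].

INTERFACE

Orientations are given as a rotation vector (axis times angle).
In Python, from rig import arm gives the robot as it stands.
- The arm moves only by the tool move_arm, never from a script. Its argument "motion" is a list that holds one entry, the list of rows, each a list of 5 numbers: the gripper's target within -1 to 1 (fully open at 1, half-way at 0, shut at -1), then the shift along the world's x, y, z in mm, then the turn about the world's z in rad. In form: [[[fingers, dx, dy, dz, turn], ...]]. A call has 1 to 20 rows; each row shifts and turns the pose as measured when the row begins; what a row does not reach is not made up. A row lasts 1/8 s, in which the tool goes at most 62.5 mm and 10.7 degrees, less where a joint would pass 70% of its speed; a pose out of reach is approached as far as the arm can. A call is refused whole if a number of a shift passes 62.5 or a number of a turn 0.188, either way. A call with a gripper value outside its range is refused whole. The fingers move at their own pace and stop on an object; "force" is the grip in N (left out, the last holds). Time passes only in rows, so rows that do not move let the fingers close. It gives the time, the measured TCP pose, the force and the opening at its end, in the units of the state.
- arm.read_state(): the state, without advancing time (a new reading comes with each control period).
- arm.get_image(name): name is "side" or "top" or "wrist"; returns a dict with "frame" (384x512x3 uint8, red, green, blue), "range_z" (384x512 float32, m along the optical axis (not along the pixel's ray), 0 where there is no reading), "K" (3x3 intrinsics, pixels), "origin" and "attitude" of the camera in the world. Camera axes: x right, y down, z forward; pixel columns grow to the right and rows downward; lengths in m; the calibration is good to about 2 mm. A picture is of the moment at which its call begins.
- arm.hand_in(): hands the job in, once; it reports no verdict.
Trained networks look in the newest picture that a camera, given by its name, has taken for a name from the list of things; names that differ only in an ending like _2 or _b are one class to them, and where a whole thing is asked for, a point or a joint stands for the part that bears it (a point fixed in the world has none). Each returns a list of dicts, best first, with "conf" (0 to 1); they miss things now and then, are a little off and sometimes report something else, mostly with a low value. They report only what shows in the picture. A call takes as long as a camera call.
- arm.spot_in(query, camera): "xy" ([column, row] in pixels, amid what is visible of it).
- arm.trace(query, camera): "region" (384x512 bool, what is visible of it) and "xy" ([column, row] in pixels, amid what is visible of it).
- arm.spot_point(query, camera): "xy" ([column, row] in pixels: a listed point, or the origin of a listed thing).
The state is a dict: "time_s": time; "joint_positions": joint angles; "joint_vel": joint speeds; "joint_efforts": joint torques, N m; "tcp_pos": TCP position; "ee_rot": TCP orientation; "ft_force": force on the tool from outside, world axes, zero at the start; "ft_torque": the same for the moment, N m; "gripper_width": finger opening in m.
Only numpy, scipy, OpenCV 4.12 (cv2) and the standard library are available. Lean on these libraries where they do the work, as an engineer would, in place of code of your own. Each camera call takes 0.05 s, during which the arm holds its last target. There are 200 camera calls.

TASK

Clear the raised steel stand: using only the fingertips, sweep the three loose blue screw caps across it and off its edge into the red waste bin beside it, so that all three lie in the bin. Only push the caps, do not pick them up. Leave the two amber vials standing where they are among them.

Things in the scene. Friction and masses are not known exactly. Their poses are not given: they have to be found in the camera images.
- stand: Steel stand fixed on the bench, 290 (its x) x 200 (its y) mm, flat top 60 mm above the bench. Origin: centre of its underside, on the bench. Rims 6 mm high and thick stand along both x ends (x = -142, +142 mm); both y sides (y = -100, +100 mm) are open edges. Each cap or vial on top has its own row along the stand's y; rows are 48 mm apart in x, so a straight sweep along y meets nothing else.
- waste_bin: Red open bin, empty, fixed on the bench against one open y side of the stand (which side varies), 290 (its x) x 110 (its y) x 45 mm high, walls and floor 4 mm. Its rim is 15 mm below the stand's top, 2 mm from the stand's edge. Origin: centre of its underside, 157 mm from the stand's origin along the stand's y; axes parallel to the stand's.
- clean_tray: White tray of the same size, fixed against the opposite y side of the stand, filled with clean black stoppers (part of it, 36 mm high or less). Not the place for the caps. Origin: centre of its underside.
- cap1_center (a point): Centre (half-way up, 9 mm above its underside) of a loose blue plastic screw cap, a solid disc 28 mm across and 18 mm high, 10 to 18 g, lying flat on the stand, to be swept into the red bin. It slides when pushed low on its side.
- cap2_center (a point): Centre (half-way up, 9 mm above its underside) of a loose blue plastic screw cap, a solid disc 28 mm across and 18 mm high, 10 to 18 g, lying flat on the stand, to be swept into the red bin. It slides when pushed low on its side.
- cap3_center (a point): Centre (half-way up, 9 mm above its underside) of a loose blue plastic screw cap, a solid disc 28 mm across and 18 mm high, 10 to 18 g, lying flat on the stand, to be swept into the red bin. It slides when pushed low on its side.
- vial1: Amber glass vial with a yellow crimp cap, 20 mm across and 38 mm high, 30 g, standing loose on the stand among the caps. Origin: centre of its underside, z up. To be left standing.
- vial2: Amber glass vial with a yellow crimp cap, 20 mm across and 38 mm high, 30 g, standing loose on the stand among the caps. Origin: centre of its underside, z up. To be left standing.

How it is judged:
At the end, for the whole second after the job is handed in: All three blue caps lie inside the red bin, their centres below its rim; both amber vials are upright (within 0.2 rad) and within 25 mm of where they started (x of cap1_center in the frame of waste_bin between -0.145 and 0.145 m and y of cap1_center in the frame of waste_bin between -0.055 and 0.055 m and z of each of cap1_center, cap2_center, cap3_center in the frame of waste_bin below 0.045 m and x of cap2_center in the frame of waste_bin between -0.145 and 0.145 m and y of cap2_center in the frame of waste_bin between -0.055 and 0.055 m and x of cap3_center in the frame of waste_bin between -0.145 and 0.145 m and y of cap3_center in the frame of waste_bin between -0.055 and 0.055 m and angle between each of vial1, vial2's own z axis and vertical below 0.2 rad and distance of each of vial1, vial2 from where it was at the start of the episode below 0.025 m); the robot touches nothing.
It fails at once if a cap is lifted more than 12 mm off the stand (height (world z) of any of cap1_center, cap2_center, cap3_center above 0.081 m).
It fails at once if an amber vial is shoved more than 25 mm or tipped over ((distance of vial1 from where it was at the start of the episode above 0.025 m or angle between vial1's own z axis and vertical above 0.5 rad) or (distance of vial2 from where it was at the start of the episode above 0.025 m or angle between vial2's own z axis and vertical above 0.5 rad)).
It also fails if it takes over 45 s, if anything falls off the work surface, if the arm or the gripper's body presses on something with over 40 N, if the wrist force passes 120 N, or if a joint passes its speed limit or range.

## Working session

There is one attempt and no reset: what is moved stays moved. The work goes in short steps, Python scripts to look and compute and a tool call to move; the robot and the scene stay as the last step left them, time stands still between calls to the robot, and variables do not carry over. Pictures are saved under pics/ and viewed, on a budget of 10 in all, crops included, one or two more only if the job needs it, and the job is handed in when it is done.

Besides the shell and the picture viewer there is one more tool, called as name(argument=value, ...) on one line, values as JSON. move_arm: Moves the arm, as the interface text tells. Its arguments: {"type":"object","properties":{"motion":{"type":"array","items":{"type":"array","items":{"type":"array","items":{"type":"number"}}}},"force":{"type":"number"}},"required":["motion"]}

```bash
mkdir -p pics; cat > h.py <<'E'
import numpy as np, cv2
from rig import arm
def world(im,px):
    u,v=int(round(px[0])),int(round(px[1])); z=im["range_z"][v-1:v+2,u-1:u+2]; z=np.median(z[z>0]) if (z>0).any() else np.nan
    K=im["K"]; p=np.array([(px[0]-K[0,2])/K[0,0]*z,(px[1]-K[1,2])/K[1,1]*z,z])
    return cam(im)@p+im["origin"]
def cam(im):
    a=np.asarray(im["attitude"],float)
    return a if a.shape==(3,3) else cv2.Rodrigues(a)[0]
def cloud(im):
    z=im["range_z"]; v,u=np.mgrid[:z.shape[0],:z.shape[1]]; K=im["K"]
    p=np.stack([(u-K[0,2])/K[0,0]*z,(v-K[1,2])/K[1,1]*z,z],-1)
    return p@cam(im).T+im["origin"]
E
python3 - <<'E'
from h import *
print(arm.read_state(), arm.grip_depth)
for c in ["top","side"]:
    im=arm.get_image(c); print(c,im["origin"],im["attitude"]); cv2.imwrite(f"pics/{c}1.png",im["frame"][...,::-1])
    for q in ["stand","waste_bin","clean_tray","cap1_center","vial1"]:
        for d in arm.trace(q,c):
            if d["conf"]>.2:
                r=cloud(im)[d["region"]&(im["range_z"]>0)]
                print(q,np.round(d["conf"],2),np.round(d["xy"]),np.round(world(im,d["xy"]),3),"min",np.round(np.percentile(r,2,0),3),"max",np.round(np.percentile(r,98,0),3))
E
```

```text
{'time_s': 0.0, 'joint_positions': array([-1.35220324,  0.53722053, -0.00441542,  1.5388642 ,  0.00259713,
        1.06729261, -0.07121586]), 'joint_vel': array([ 0.00051368, -0.00103279, -0.00057746, -0.0010436 ,  0.00104872,
       -0.00161865, -0.00037984]), 'joint_efforts': array([ 4.87087727e-04, -5.83421445e+01,  1.04870863e+00, -2.59088749e+01,
        1.22471803e-02,  9.67387226e-03, -2.04385560e-05]), 'tcp_pos': array([0.18247636, 0.62320237, 0.23038156]), 'ee_rot': array([-1.33176219, -0.99597616,  0.99819724]), 'ft_force': array([0.29407608, 0.26753015, 0.85532969]), 'ft_torque': array([-0.04127408, -0.03538976, -0.00173168]), 'gripper_width': 0.08559701779718269} 0.0187
top [0.50357658 0.02165578 0.85458672] [-2.20216977  2.1428558  -0.07480727]
waste_bin 0.62 [318. 186.] [ 0.589 -0.098  0.005] min [ 0.453 -0.164  0.001] max [ 0.733 -0.028  0.046]
clean_tray 0.57 [170. 211.] [0.525 0.223 0.003] min [0.393 0.154 0.001] max [0.675 0.286 0.046]
cap1_center 0.57 [250. 168.] [0.614 0.048 0.079] min [0.601 0.033 0.058] max [0.625 0.059 0.081]
vial1 0.56 [261. 189.] [0.571 0.026
[... 187 characters left out ...]
8] min [0.601 0.034 0.066] max [0.625 0.057 0.081]
side [0.39747332 0.55256644 0.46221013] [-0.43375202  2.6467832  -1.37242929]
stand 0.73 [247. 226.] [0.556 0.089 0.06 ] min [ 0.419 -0.039  0.031] max [0.705 0.178 0.066]
waste_bin 0.65 [260. 166.] [ 0.608 -0.143  0.023] min [ 0.461 -0.167  0.003] max [ 0.739 -0.087  0.045]
clean_tray 0.73 [229. 313.] [0.54  0.208 0.004] min [0.395 0.145 0.002] max [0.679 0.293 0.045]
cap1_center 0.59 [217. 198.] [0.616 0.06  0.078] min [0.603 0.023 0.06 ] max [0.637 0.062 0.08 ]
vial1 0.8 [253. 193.] [0.564 0.038 0.085] min [0.558 0.019 0.06 ] max [0.578 0.04  0.099]
vial1 0.67 [311. 199.] [0.474 0.025 0.085] min [0.467 0.012 0.062] max [0.485 0.027 0.099]
```

View pics/top1.png

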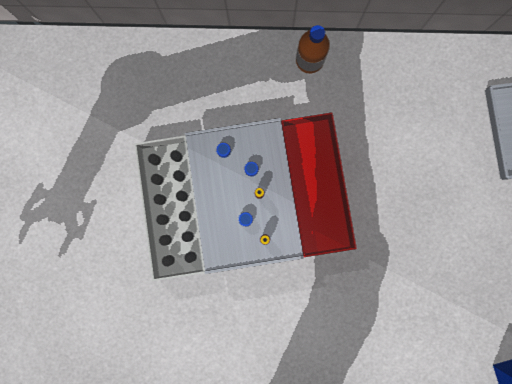

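View pics/side1.png

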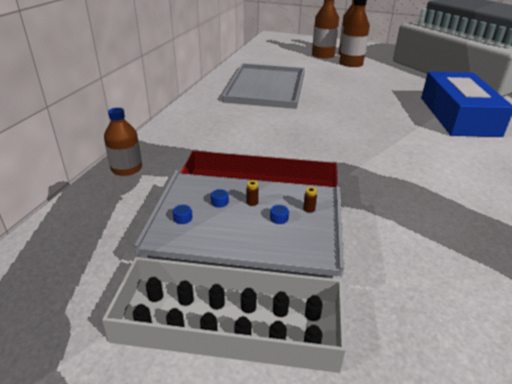

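The top picture shows the caps at (223,150), (251,168) and (246,219), the vials at (259,192) and (265,239), and the red bin to the right (world -y). Next I'll fit the exact poses.

```bash
python3 - <<'E'
from h import *
im=arm.get_image("top"); P=cloud(im); f=im["frame"].astype(int); R,G,B=f[...,0],f[...,1],f[...,2]
box=(P[...,0]>.35)&(P[...,0]<.8)&(P[...,1]>-.25)&(P[...,1]<.35)
def rect(m):
    r=cv2.minAreaRect((P[m][:,:2]*1000).astype(np.float32)); return np.round(r[0],1),np.round(r[1],1),round(r[2],2)
st=box&(abs(P[...,2]-.061)<.008)
n,l,s,_=cv2.connectedComponentsWithStats(st.astype(np.uint8)); k=1+np.argmax(s[1:,4])
print("stand",rect(l==k), rect(cv2.erode((l==k).astype(np.uint8),np.ones((3,3)))>0), np.median(P[l==k][:,2]))
red=box&(R>60)&(R>3*G)&(R>3*B); print("bin",rect(red))
th=np.deg2rad(0)
def comps(m,name,lo):
    n,l,s,c=cv2.connectedComponentsWithStats((m&box).astype(np.uint8))
    for i in range(1,n):
        if s[i,4]>15:
            q=P[(l==i)&(P[...,2]>lo)]; 
            if len(q): print(name,s[i,4],np.round(c[i]),np.round((q.min(0)+q.max(0))/2,4),np.round(q[:,:].mean(0),4))
comps((B>100)&(B>2*R)&(B>1.8*G),"cap",.072)
comps((R>120)&(G>90)&(B<90),"vial",.09)
s=arm.read_state(); print(cv2.Rodrigues(s["ee_rot"])[0].round(3))
E
```

```text
stand (array([562.7,  61.7]), array([290.8, 200. ]), 10.4) (array([562.4,  61.7]), array([285.3, 195.3]), 10.5) 0.059764862187075996
bin (array([584.1, -55.6]), array([287.9, 181.1]), 10.42)
cap 134 [223. 150.] [0.6512 0.1038 0.0773] [0.6511 0.104  0.0775]
cap 139 [251. 168.] [0.5654 0.0403 0.4633] [0.6134 0.0465 0.0836]
cap 128 [245. 219.] [0.5134 0.0558 0.0776] [0.5127 0.0555 0.078 ]
vial 58 [259. 192.] [0.5384 0.0294 0.4724] [0.5644 0.0288 0.1113]
vial 58 [264. 239.] [0.4748 0.0153 0.0978] [0.4746 0.0155 0.0978]
[[ 0.281  0.    -0.96 ]
 [ 0.96   0.     0.281]
 [ 0.    -1.    -0.   ]]
```

move_arm(motion=[[[-0.65,42,-43,0,-0.1],[-0.65,42,-43,0,-0.1],[-0.65,42,-43,0,-0.1],[-0.65,42,-43,0,-0.1],[-0.65,42,-43,0,-0.1],[-0.65,42,-43,0,-0.1],[-0.65,42,-43,0,-0.1],[-0.65,42,-43,0,-0.1],[-0.65,42,-43,0,-0.1],[-0.65,42,-43,0,-0.1],[-0.65,0,0,0,0]]])

```text
time_s: 2.02
tcp_pos: [0.612, 0.1789, 0.2339]
ee_rot: [-1.559, -0.209, 0.194]
ft_force: [-0.4, 0.3, 1.7]
gripper_width: 0.0149
```

move_arm(motion=[[[-0.65,16,-13,-30,-0.045],[-0.65,15,-13,-45,-0.04],[-0.65,0,0,-40,0],[-0.65,0,0,0,0]]])

```text
time_s: 2.52
tcp_pos: [0.6434, 0.1554, 0.117]
ee_rot: [-1.561, -0.145, 0.127]
ft_force: [-0.0, 0.0, -0.2]
gripper_width: 0.0151
```

```bash
cat > st.py <<'E'
from h import *
C=np.array([.5625,.0617]); t=np.deg2rad(10.45); A=np.array([[np.cos(t),np.sin(t)],[-np.sin(t),np.cos(t)]])
s=arm.read_state(); R=cv2.Rodrigues(s["ee_rot"])[0]
print("tcp",s["tcp_pos"].round(4),"stand frame mm",(A@(s["tcp_pos"][:2]-C)*1000).round(1),"yaw err",round(np.arctan2(R[1,0],R[0,0])-t,4),"F",s["ft_force"].round(1),s["time_s"])
E
python3 - <<'E'
from st import *
im=arm.get_image("wrist"); cv2.imwrite("pics/w1.png",im["frame"][...,::-1])
E
```

```text
tcp [0.6434 0.1554 0.117 ] stand frame mm [96.6 77.5] yaw err -0.0094 F [-0.   0.  -0.2] 2.525
```

View pics/w1.png

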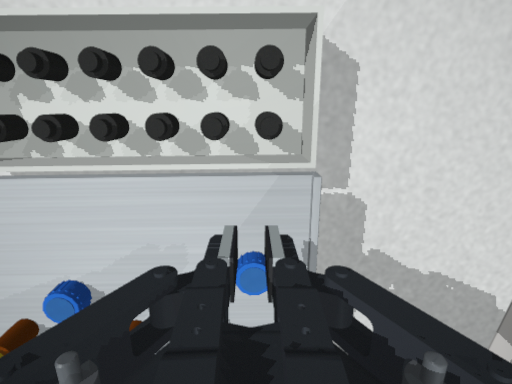

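The wrist picture shows the cap at (253,272), centred on the fingers' midline, with the tips behind it on the tray side. I'll lower now.

move_arm(motion=[[[-0.65,-1,0,-28,0.009],[-0.65,0,0,-16,0],[-0.65,0,0,-5,0],[-0.65,0,0,0,0]]])

```text
time_s: 3.08
tcp_pos: [0.6488, 0.1588, 0.0771]
ee_rot: [-1.556, -0.166, 0.124]
ft_force: [-0.2, 0.3, -0.3]
gripper_width: 0.0148
```

```bash
python3 - <<'E'
from st import *
E
```

```text
tcp [0.6488 0.1588 0.0771] stand frame mm [102.5  79.8] yaw err 0.0023 F [-0.2  0.3 -0.3] 3.075
```

move_arm(motion=[[[-0.65,-6,-3,-7,0],[-0.65,0,0,0,0]]])

```text
time_s: 3.32
tcp_pos: [0.6433, 0.1557, 0.0712]
ee_rot: [-1.556, -0.167, 0.122]
ft_force: [-0.4, -0.2, -1.0]
gripper_width: 0.0148
```

```bash
python3 - <<'E'
from st import *
print(R.round(3),s["joint_positions"].round(3),s["joint_vel"].round(3),s["joint_efforts"].round(1))
E
```

```text
tcp [0.6433 0.1557 0.0712] stand frame mm [96.5 77.8] yaw err 0.0022 F [-0.4 -0.2 -1. ] 3.325
[[ 0.983  0.028 -0.184]
 [ 0.183  0.012  0.983]
 [ 0.03  -1.     0.007]] [-0.513  0.753  0.309  1.646 -0.312  0.761  0.123] [-0.003 -0.014  0.002 -0.031  0.    -0.003 -0.003] [ -0.  -62.1   7.5 -20.2  -0.   -0.2   0. ]
```

move_arm(motion=[[[-0.65,-1,0,-5,0],[-0.65,0,0,0,0]]])

```text
time_s: 3.58
tcp_pos: [0.6425, 0.1557, 0.0663]
ee_rot: [-1.556, -0.168, 0.121]
ft_force: [-0.1, 0.7, -0.5]
gripper_width: 0.015
```

```bash
python3 - <<'E'
from st import *
print(R.round(3))
E
```

```text
tcp [0.6425 0.1557 0.0663] stand frame mm [95.7 77.9] yaw err 0.002 F [-0.1  0.7 -0.5] 3.575
[[ 0.983  0.028 -0.184]
 [ 0.183  0.013  0.983]
 [ 0.03  -1.     0.007]]
```

move_arm(motion=[[[-0.65,2.7,-14.8,0,0],[-0.65,3.6,-19.7,0,0],[-0.65,3.6,-19.7,0,0]]])

```text
time_s: 3.95
tcp_pos: [0.653, 0.099, 0.0664]
ee_rot: [-1.556, -0.17, 0.123]
ft_force: [0.4, -0.6, -0.1]
gripper_width: 0.0151
```

```bash
python3 - <<'E'
from st import *
im=arm.get_image("side"); cv2.imwrite("pics/s2.png",cv2.resize(im["frame"][140:300,120:380,::-1],None,fx=3,fy=3))
E
```

```text
tcp [0.653  0.099  0.0664] stand frame mm [95.8 20.3] yaw err 0.0038 F [ 0.4 -0.6 -0.1] 3.95
```

View pics/s2.png

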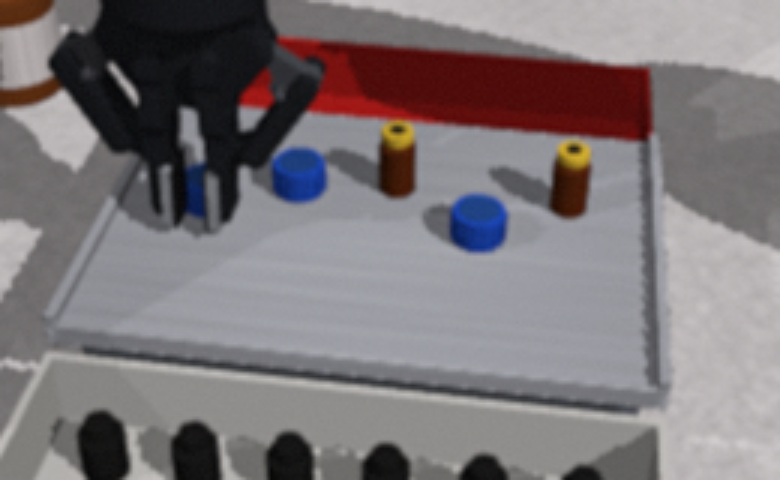

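The cap sits ahead of and between the two fingers at (203,190) in the crop. I'll continue over the edge. The linkage flares sideways, so I'll measure its clearance to the 38 mm vials from depth.

move_arm(motion=[[[-0.65,3.6,-19.7,0,0],[-0.65,4.5,-24.6,0,0],[-0.65,4.5,-24.6,0,0],[-0.65,5.4,-29.5,0,0],[-0.65,4.5,-24.6,0,0],[-0.65,0,0,0,0]]])

```text
time_s: 4.75
tcp_pos: [0.6768, -0.0403, 0.0671]
ee_rot: [-1.561, -0.161, 0.112]
ft_force: [-0.0, 0.7, 0.2]
gripper_width: 0.015
```

```bash
python3 - <<'E'
from st import *
for c in ["side","top"]:
    im=arm.get_image(c); P=cloud(im)
    q=P.reshape(-1,3); q=q[(im["range_z"].ravel()>0)]
    d=np.c_[(q[:,:2]-s["tcp_pos"][:2])@A.T,q[:,2]-.06]*1000
    d=d[(abs(d[:,0])<90)&(abs(d[:,1])<60)]
    for lo in range(20,120,10):
        e=d[(d[:,2]>=lo)&(d[:,2]<lo+10)]
        if len(e)>3: print(c,lo,np.percentile(e[:,:2],[1,99],0).round(0).tolist(),len(e))
    cv2.imwrite(f"pics/{c}3.png",im["frame"][...,::-1])
E
```

```text
tcp [ 0.6768 -0.0403  0.0671] stand frame mm [  93.9 -121. ] yaw err -0.0081 F [-0.   0.7  0.2] 4.75
side 20 [[-22.0, -9.0], [20.0, 11.0]] 97
side 30 [[-22.0, -10.0], [19.0, 12.0]] 98
side 40 [[-27.0, -9.0], [20.0, 13.0]] 90
side 50 [[-41.0, -10.0], [36.0, 13.0]] 189
side 60 [[-47.0, -12.0], [42.0, 14.0]] 253
side 70 [[-54.0, -12.0], [46.0, 17.0]] 223
side 80 [[-61.0, -12.0], [53.0, 18.0]] 263
side 90 [[-67.0, -4.0], [57.0, 18.0]] 352
side 100 [[-65.0, -11.0], [58.0, 20.0]] 436
side 110 [[-48.0, -6.0], [43.0, 20.0]] 342
```

View pics/side3.png

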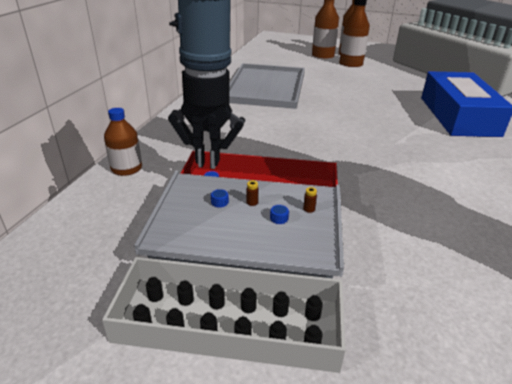

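The first cap shows at (212,175), by the bin's near rim. The linkage is only ±22 mm wide below 40 mm height, so it clears the vials. I'll lift and check that cap.

move_arm(motion=[[[-0.65,-2,10,30,0],[-0.65,-6,25,30,0],[-0.65,-6,45,0,0.008],[-0.65,-12,45,0,0],[-0.65,0,0,0,0]]])

```text
time_s: 5.48
tcp_pos: [0.6473, 0.1038, 0.1282]
ee_rot: [-1.55, -0.177, 0.131]
ft_force: [-1.1, -0.3, -0.0]
gripper_width: 0.0146
```

```bash
cat > blue.py <<'E'
from st import *
for c in ["side","top"]:
    im=arm.get_image(c); P=cloud(im); R,G,B=[im["frame"][...,i].astype(int) for i in range(3)]
    m=(B>70)&(B>2*R)&(B>1.8*G)&(P[...,0]>.35)&(P[...,0]<.8)&(P[...,1]>-.25)&(P[...,1]<.35)
    n,l,S,c_=cv2.connectedComponentsWithStats(m.astype(np.uint8))
    for i in range(1,n):
        if S[i,4]>8:
            q=np.median(P[l==i],0); print(c,S[i,4],c_[i].round(),"stand",(A@(q[:2]-C)*1000).round(1),"z",round(q[2],4))
    for d in arm.trace("vial1",c):
        if d["conf"]>.3:
            q=np.median(P[d["region"]],0); print(c,"vial",round(d["conf"],2),(A@(q[:2]-C)*1000).round(1),q[2].round(3))
    cv2.imwrite(f"pics/{c}_{s['time_s']:.2f}.png",im["frame"][...,::-1])
E
python3 blue.py; ls pics
```

```text
tcp [0.6473 0.1038 0.1282] stand frame mm [91. 26.] yaw err 0.0141 F [-1.1 -0.3 -0. ] 5.475
side 46 [211. 174.] stand [  98.7 -162.9] z 0.0224
side 255 [219. 198.] stand [ 50.1 -15.4] z 0.0758
side 282 [279. 214.] stand [-47.5  11.4] z 0.0764
side vial 0.65 [-92.5 -21.9] 0.083
side vial 0.55 [ -1.7 -25.6] 0.083
top 137 [311. 141.] stand [  94.7 -160.7] z 0.0215
top 143 [251. 168.] stand [ 48.3 -24. ] z 0.0777
top 117 [245. 219.] stand [-50.2   3.2] z 0.0783
top vial 0.53 [-94.6 -29.5] 0.098
s2.png
side1.png
side3.png
side_5.47.png
top1.png
top3.png
top_5.47.png
w1.png
```

The first cap is in the bin at (94.7, -161) in the stand frame, z 0.02. Next is the second cap.

move_arm(motion=[[[-0.65,-22,-2,0,-0.014],[-0.65,-21,-2,0,0],[-0.65,0,0,-20,0],[-0.65,0,0,-20,0],[-0.65,0,0,0,0]]])

```text
time_s: 6.3
tcp_pos: [0.6061, 0.0831, 0.087]
ee_rot: [-1.561, -0.151, 0.103]
ft_force: [-0.3, 0.2, 0.3]
gripper_width: 0.0146
```

```bash
python3 st.py
```

```text
tcp [0.6061 0.0831 0.087 ] stand frame mm [46.7 13.2] yaw err -0.0203 F [-0.3  0.2  0.3] 6.3
```

move_arm(motion=[[[-0.65,-2,17,0,0.02],[-0.65,0,0,-10,0],[-0.65,0,0,0,0]]])

```text
time_s: 6.68
tcp_pos: [0.6052, 0.1017, 0.0773]
ee_rot: [-1.559, -0.17, 0.119]
ft_force: [0.1, -0.4, 0.3]
gripper_width: 0.0148
```

```bash
python3 st.py
```

```text
tcp [0.6052 0.1017 0.0773] stand frame mm [49.2 31.6] yaw err 0.0013 F [ 0.1 -0.4  0.3] 6.675
```

move_arm(motion=[[[-0.65,-1,0,-7,0],[-0.65,0,0,-4,0],[-0.65,0,0,0,0]]])

```text
time_s: 7.05
tcp_pos: [0.6043, 0.1014, 0.0657]
ee_rot: [-1.559, -0.17, 0.118]
ft_force: [0.4, -0.6, -0.4]
gripper_width: 0.0148
```

```bash
python3 st.py
```

```text
tcp [0.6043 0.1014 0.0657] stand frame mm [48.3 31.4] yaw err 0.001 F [ 0.4 -0.6 -0.4] 7.05
```

move_arm(motion=[[[-0.65,2.7,-14.8,0,0],[-0.65,3.6,-19.7,0,0],[-0.65,3.6,-19.7,0,0],[-0.65,3.6,-19.7,0,0],[-0.65,4.5,-24.6,0,0],[-0.65,4.5,-24.6,0,0],[-0.65,4.5,-24.6,0,0],[-0.65,0,0,0,0]]])

```text
time_s: 8.05
tcp_pos: [0.633, -0.065, 0.0672]
ee_rot: [-1.564, -0.164, 0.109]
ft_force: [-0.4, -0.0, 1.2]
gripper_width: 0.0152
```

move_arm(motion=[[[-0.65,0,0,40,0],[-0.65,0,0,40,0],[-0.65,0,0,0,0]]])

```text
time_s: 8.43
tcp_pos: [0.6319, -0.065, 0.1486]
ee_rot: [-1.563, -0.162, 0.109]
ft_force: [-0.6, 0.3, 0.4]
gripper_width: 0.0149
```

```bash
python3 blue.py
```

```text
tcp [ 0.6319 -0.065   0.1486] stand frame mm [  45.2 -137.1] yaw err -0.0093 F [-0.6  0.3  0.4] 8.425
side 45 [211. 174.] stand [  97.9 -163.2] z 0.0224
side 284 [279. 214.] stand [-47.4  11.8] z 0.0761
side vial 0.77 [ -1.8 -24.8] 0.083
side vial 0.73 [-92.  -22.4] 0.082
top 33 [296. 167.] stand [  41.7 -118.2] z 0.0294
top 77 [245. 219.] stand [-50.1   2.9] z 0.078
top vial 0.66 [-95.5 -29.6] 0.097
top vial 0.65 [ -5.  -32.1] 0.097
```

move_arm(motion=[[[-0.65,-26,35,0,0],[-0.65,-26,35,0,0],[-0.65,-26,35,0,0],[-0.65,-26,35,0,0],[-0.65,-25,34,0,0.008],[-0.65,0,0,0,0]]])

```text
time_s: 9.38
tcp_pos: [0.4906, 0.1138, 0.1375]
ee_rot: [-1.564, -0.155, 0.132]
ft_force: [-0.2, 0.3, 0.2]
gripper_width: 0.0148
```

```bash
python3 blue.py
```

```text
tcp [0.4906 0.1138 0.1375] stand frame mm [-61.3  64.3] yaw err 0.0004 F [-0.2  0.3  0.2] 9.375
side 45 [211. 174.] stand [  98.3 -163.7] z 0.0223
side 276 [279. 214.] stand [-47.5  12.1] z 0.0758
side vial 0.73 [-93.2 -21.4] 0.082
side vial 0.69 [ -1.  -25.9] 0.082
top 137 [311. 141.] stand [  94.7 -160.8] z 0.0213
top 104 [299. 166.] stand [  44.  -124.4] z 0.0296
top 143 [245. 219.] stand [-50.1   3.2] z 0.0779
top vial 0.56 [ -5.  -32.1] 0.097
```

move_arm(motion=[[[-0.65,11,-3,0,0],[-0.65,0,0,-20,0],[-0.65,0,0,-20,0],[-0.65,0,0,-10,0],[-0.65,0,0,0,0]]])

```text
time_s: 10.2
tcp_pos: [0.5115, 0.101, 0.0875]
ee_rot: [-1.568, -0.149, 0.113]
ft_force: [0.3, 0.1, 0.5]
gripper_width: 0.0146
```

```bash
python3 st.py
```

```text
tcp [0.5115 0.101  0.0875] stand frame mm [-43.   47.9] yaw err -0.0154 F [0.3 0.1 0.5] 10.2
```

move_arm(motion=[[[-0.65,-8,6,0,0.015],[-0.65,0,0,-10,0],[-0.65,0,0,0,0]]])

```text
time_s: 10.58
tcp_pos: [0.504, 0.1077, 0.0781]
ee_rot: [-1.567, -0.163, 0.124]
ft_force: [-0.3, 0.2, 1.5]
gripper_width: 0.0148
```

```bash
python3 st.py
```

```text
tcp [0.504  0.1077 0.0781] stand frame mm [-49.2  55.8] yaw err 0.0006 F [-0.3  0.2  1.5] 10.575
```

move_arm(motion=[[[-0.65,-1,0,-8,0],[-0.65,0,0,-4,0],[-0.65,0,0,0,0]]])

```text
time_s: 10.95
tcp_pos: [0.5031, 0.1078, 0.0654]
ee_rot: [-1.567, -0.163, 0.124]
ft_force: [-1.6, 0.1, 0.5]
gripper_width: 0.0151
```

```bash
python3 st.py
```

```text
tcp [0.5031 0.1078 0.0654] stand frame mm [-50.1  56.1] yaw err 0.0008 F [-1.6  0.1  0.5] 10.95
```

move_arm(motion=[[[-0.65,2.7,-14.8,0,0],[-0.65,3.6,-19.7,0,0],[-0.65,3.6,-19.7,0,0]]])

```text
time_s: 11.32
tcp_pos: [0.5137, 0.0514, 0.0657]
ee_rot: [-1.567, -0.166, 0.125]
ft_force: [0.8, 0.1, 0.2]
gripper_width: 0.0149
```

```bash
python3 st.py
```

```text
tcp [0.5137 0.0514 0.0657] stand frame mm [-49.8  -1.3] yaw err 0.003 F [0.8 0.1 0.2] 11.325
```

move_arm(motion=[[[-0.65,3.6,-19.7,0,0],[-0.65,3.6,-19.7,0,0],[-0.65,4.5,-24.6,0,0],[-0.65,4.5,-24.6,0,0],[-0.65,4.5,-24.6,0,0],[-0.65,0,0,0,0],[-0.65,0,0,40,0],[-0.65,0,0,50,0],[-0.65,0,0,60,0],[-0.65,0,0,0,0]]])

```text
time_s: 12.58
tcp_pos: [0.5335, -0.0746, 0.2211]
ee_rot: [-1.57, -0.16, 0.118]
ft_force: [0.5, 0.8, -0.4]
gripper_width: 0.0148
```

```bash
python3 blue.py; ls pics
```

```text
tcp [ 0.5335 -0.0746  0.2211] stand frame mm [ -53.3 -128.7] yaw err -0.0055 F [ 0.5  0.8 -0.4] 12.575
side 47 [211. 174.] stand [  98.3 -163.7] z 0.0226
side vial 0.67 [-92.3 -22.1] 0.083
side vial 0.54 [ -1.2 -25.5] 0.082
top 137 [311. 141.] stand [  94.6 -160.7] z 0.0214
top 106 [299. 166.] stand [  44.  -124.3] z 0.0295
top 99 [305. 211.] stand [ -52.3 -121.9] z 0.029
s2.png
side1.png
side3.png
side_12.57.png
side_5.47.png
side_8.43.png
side_9.38.png
top1.png
top3.png
top_12.57.png
top_5.47.png
top_8.43.png
top_9.38.png
w1.png
```

```bash
python3 -c "
import cv2;i=cv2.imread('pics/top_12.57.png');cv2.imwrite('pics/c1.png',cv2.resize(i[100:290,180:370],None,fx=3,fy=3))"
```

```text
(no output)
```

View pics/c1.png

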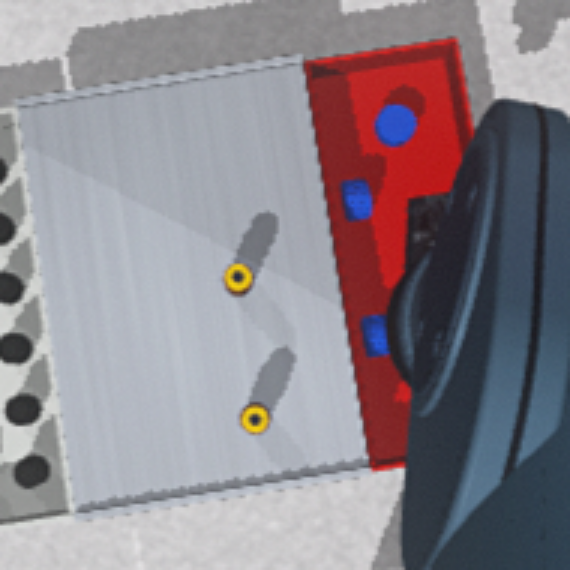

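The crop shows all three caps in the red bin, at (396,125) flat and at (357,200) and (375,335) standing on edge. Both vials are upright at (238,278) and (254,419), and the arm is clear, so I'm handing in.

```bash
python3 -c "
from rig import arm
print(arm.hand_in())"
```

```text
the job is handed in; nothing more can be done
None
```

All three blue caps are in the red bin and both amber vials are still standing. I handed the job in at about 12.6 s of robot time; no verdict was returned. I pushed each cap along its own row with two nearly shut fingertips (15 mm apart, about 6 mm above the stand) and nothing was picked up.

- **Caps:** in stand coordinates they lie at about (95, -161), (44, -124) and (-52, -122) mm. Their visible tops are 21 to 30 mm above the bench, well below the bin's 45 mm rim. The first lies flat; the other two came to rest on edge near the bin wall, still inside.
- **Vials:** both looked upright in the last top picture. The final side-camera reading put them within about 2 mm of readings taken earlier in the job. The top-camera network missed the vials in the last check, so that figure rests on the side camera alone.
- **Arm:** it ended with the fingertips 0.22 m above the bench and touching nothing, with the force reading about 1 N. I saw only a few newtons at most in the readings during the sweeps.

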